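# Show the brass pinion to the inspection camera

### The arm

A 6-joint arm with a two-finger parallel gripper is mounted at the origin on a cart in front of the work surface, level with it; the furniture and walls round the work are solid. World frame = base frame: x ahead of the robot, y to its left, z up, the work surface at z = 0. Lengths are in m, angles in rad, forces in N, time in s.
With the tool pointing down it reaches from about 0.275 to 0.825 m from the base axis. Payload 4.9 kg.
Tool frame: the origin (TCP) lies between the finger pads; the fingertips stand 19 mm ahead of it and the grasp point (between the pads) is the TCP; z points along the fingers, y is the line along which they close (so a half turn about z gives the same grasp; the last joint's range is limited). The gripper opens to 85 mm and grips with 20 to 120 N. Pads are 22 mm wide; open, the fingers measure 114 mm over their backs; the gripper's body (76 mm by 85 mm) begins 54 mm behind the grasp point. The pads swing forward as they close: fully open they stand 13 mm farther back than shut.
Start: joints at [-1.335, 0.326, -0.193, 1.052, 0, 1.437], TCP at [0.199, -0.513, 0.25] pointing down, gripper open.
Joint ranges: [-2.65, 2.65], [-0.97, 1.79], [-1.3, 1.35], [-1.93, 2.1], [-1.47, 1.37], [-3.14, 3.14]. Speed limits (rad/s): [2.57, 2.57, 3.14, 3.14, 3.14, 3.14].

### API

Orientations are given as a rotation vector (axis times angle).
In Python, from rig import arm gives the robot as it stands.
- The arm moves only by the tool send_rows, never from a script. Its argument "motion" is a list of rows, each a list of 7 numbers: the shift along the tool's x, y, z in units of 200 mm (1.0 is 200 mm), then the turn, a rotation vector about the tool's x, y, z in units of 0.5 rad (1.0 is 0.5 rad), then the closure, from 0 (fully open) to 1 (shut). A call has 1 to 12 rows; each row is the pose to reach, as a shift and turn from the pose commanded when the call began, along the tool's axes at that moment; what a row does not reach only later rows make up. A row lasts 1/10 s, in which the tool goes at most 50 mm and 8.59 degrees, less where a joint would pass 70% of its speed; a pose out of reach is approached as far as the arm can. A call with a number of a shift or a turn outside -1 to 1 is refused whole. A call with a gripper value outside its range is refused whole. The fingers move at their own pace and stop on an object; "grip_force" is the grip in N (left out, the last holds). Time passes only in rows, so rows that repeat a pose let the fingers close. It gives the time, the measured TCP pose, the force and the opening at its end, in the units of the state.
- arm.get_state(): the state, without advancing time (a new reading comes with each control period).
- arm.capture(name): name is "scene" or "side" or "wrist"; returns the picture (384x512x3 uint8, red, green, blue); there is no depth.
- arm.camera_info(name): a dict with "fx", "fy", "cx", "cy" (pixels), "k1" (the pictures are not rectified: a ray, as slopes to the right and down, at radius r is drawn at 1 + k1 r^2 times it, then the intrinsics apply), "extrinsics" (4x4, takes a point from camera to world coordinates). Camera axes: x right, y down, z forward; pixel columns grow to the right and rows downward; lengths in m; the calibration is good to about 2 mm. A picture is of the moment at which its call begins: read the wrist's pose just before it. camera_info takes no time and is no camera call; for the wrist camera it gives the pose at the moment of the call.
- arm.job_done(): hands the job in, once; it reports no verdict.
Trained networks look in the newest picture that a camera, given by its name, has taken for a name from the list of things; names that differ only in an ending like _2 or _b are one class to them, and where a whole thing is asked for, a point or a joint stands for the part that bears it (a point fixed in the world has none). Each returns a list of dicts, best first, with "score" (0 to 1); they miss things now and then, are a little off and sometimes report something else, mostly with a low value. They report only what shows in the picture. A call takes as long as a camera call.
- arm.silhouettes(label, camera): "pixels" (384x512 bool, what is visible of it) and "xy" ([column, row] in pixels, amid what is visible of it).
The state is a dict: "time": time; "joints": joint angles; "joint_vel": joint speeds; "joint_efforts": joint torques, N m; "position": TCP position; "eef_rot": TCP orientation; "contact_force": force on the tool from outside, world axes, zero at the start; "moment": the same for the moment, N m; "finger_gap": finger opening in m.
Only numpy, scipy, OpenCV 4.12 (cv2) and the standard library are available. Lean on these libraries where they do the work, as an engineer would, in place of code of your own. Each camera call takes 0.05 s, during which the arm holds its last target. There are 200 camera calls.

### The job

Three pinion shafts lie in the V-supports of a green cradle: lift out the one with the brass gear and show its gear to the inspection camera, holding the flat end face of the gear 100 mm straight in front of the lens, centred on the line of sight and square to it (the camera looks down at a slant, so tilt the shaft to match, gear toward the lens). Do not touch the camera or its stand, and leave the other two shafts and the things on the bench where they are. Finish while still holding the shaft there in the air, at rest: do not put it down or let go.

Things in the scene. Friction and masses are not known exactly. Their poses are not given: they have to be found in the camera images.
- brass_pinion_mid (a point): The brass-geared shaft to show: point on its axis mid-way between the V-supports, 70 mm above the bench at the start; x axis along the shaft toward the gear. Along x: tail end -95 mm; plain 20 mm round shaft up to +52 (grip it here; free of the supports from -36 to +36, balance near +5); 26 mm collar to +62; 40 mm gear +62 to +76, its flat end face at +76.
- brass_pinion: The same brass-geared shaft as a whole, 171 mm long, 0.25 to 0.46 kg; origin and axes are those of brass_pinion_mid.
- gear_face (a point): Centre of the flat end face of the brass gear, 76 mm along the shaft from brass_pinion_mid; x axis out of the face, along the shaft.
- tail_end (a point): Centre of the gearless end of the brass-geared shaft, 95 mm behind brass_pinion_mid; same axes.
- lens (a point): Centre of the lens front, in a white ring light 66 mm wide on a blue camera body (60x48x48 mm), 0.25 to 0.33 m up. The camera looks along this frame's -x: toward the robot, slanting down 0.15 to 0.5 rad; y is level. The gear face belongs at x = -100 mm, y = z = 0 here, the shaft's x axis along this x axis. Height and tilt of the camera are stiff and stay unless pushed.
- camera_stand: Grey base plate, 120 mm (x) by 150 mm (y), 14 mm thick, fixed to the bench, with a 30 mm square aluminium column 0.43 m high standing 40 mm to +x of its centre and carrying the camera; origin under the plate's centre. Not to be touched.
- cradle: Green plate 120 mm (x) by 235 mm (y), 12 mm thick, fixed to the bench; origin under its centre. Three lanes along its x, at y = -80, 0, +80 mm, each with two dark steel V-supports 12 mm thick at x = -42 and +42 mm, up to 71 mm high; a shaft lies level in each, gear to +x. Which shaft is in which lane varies.
- steel_pinion_mid (a point): Pinion shaft with a silver gear, sizes and point as the brass-geared one; to be left alone.
- black_pinion_mid (a point): Pinion shaft with a black gear, sizes and point as the brass-geared one; to be left alone.
- oil_bottle_mid (a point): Blue oil bottle with a pointed nozzle, 53 mm across, 126 mm tall, standing; point half-way up. To be left alone.
- masking_tape_mid (a point): Roll of beige masking tape lying flat, 96 mm across, 24 mm high; point at its centre. To be left alone.
- red_tin_mid (a point): Red tin can, 66 mm across, 125 mm tall, standing; point half-way up. To be left alone.

How it is judged:
By the outcome, as a careful person would: the job done as asked, in the order asked, and still so for the second after the job is handed in, while the arm keeps its last pose, push and grip.
It also fails if it takes over 35 s, if anything falls off the work surface, if the arm or the gripper's body presses on something with over 40 N, if the wrist force passes 120 N, or if a joint passes its speed limit or range.

## Working session

There is one attempt and no reset: what is moved stays moved. The work goes in short steps, Python scripts to look and compute and a tool call to move; the robot and the scene stay as the last step left them, time stands still between calls to the robot, and variables do not carry over. Pictures are saved under pics/ and viewed, on a budget of 10 in all, crops included, one or two more only if the job needs it, and the job is handed in when it is done.

Besides the shell and the picture viewer there is one more tool, called after ">>>" in YAML: its name, and indented under it one key for each argument. send_rows: Moves the arm, as the interface text tells. Shifts and turns lie within -1 to 1; 1 stands for 200 mm of shift or 0.5 rad of turn. Its arguments: {"type":"object","properties":{"motion":{"type":"array","items":{"type":"array","items":{"type":"number","minimum":-1,"maximum":1}}},"grip_force":{"type":"number"}},"required":["motion"]}

```bash
mkdir -p pics; ls; cat > h.py <<'E'
import numpy as np, cv2
from rig import arm
from scipy.spatial.transform import Rotation as R
def save(n,im): cv2.imwrite(f'pics/{n}.png',im[:,:,::-1])
E
python3 - <<'E'
from h import *
s=arm.get_state(); print({k:np.round(v,3) for k,v in s.items()})
ims=[]
for c in ['scene','side']:
    im=arm.capture(c); save(c,im); ims.append(im); np.save(c,im)
    i=arm.camera_info(c); print(c,{k:np.round(v,4).tolist() for k,v in i.items()})
    for l in ['brass_pinion','gear_face','tail_end','lens','cradle','camera_stand','steel_pinion_mid','black_pinion_mid','oil_bottle_mid','masking_tape_mid','red_tin_mid']:
        r=arm.silhouettes(l,c)
        np.savez(f'{c}_{l}',**{f'm{k}':d['pixels'] for k,d in enumerate(r)})
        print(l,[(round(d['score'],2),np.round(d['xy']).tolist(),int(d['pixels'].sum())) for d in r])
E
```

```text
pics
{'time': np.float64(0.0), 'joints': array([-1.335,  0.327, -0.194,  1.052,  0.   ,  1.437]), 'joint_vel': array([ 0.   ,  0.001,  0.001, -0.001,  0.   , -0.001]), 'joint_efforts': array([-1.0000e-03, -4.4340e+01,  2.6244e+01,  1.5000e-02, -0.0000e+00,
       -0.0000e+00]), 'position': array([ 0.199, -0.512,  0.25 ]), 'eef_rot': array([-3.086, -0.577,  0.   ]), 'contact_force': array([-0.271, -0.821, -0.205]), 'moment': array([-0.049, -0.029, -0.014]), 'finger_gap': np.float64(0.085)}
scene {'fx': 448.2305, 'fy': 448.2305, 'cx': 251.1529, 'cy': 187.1897, 'k1': -0.053, 'extrinsics': [[-0.7813, -0.448, 0.4346, 0.0229], [-0.6241, 0.5637, -0.5411, 0.6467], [-0.0026, -0.694, -0.72, 1.038], [0.0, 0.0, 0.0, 1.0]]}
brass_pinion []
gear_face [(0.55, [309.0, 152.0], 355)]
tail_end [(0.8, [313.0, 150.0], 289)]
lens [(0.68, [179.0, 145.0], 833)]
cradle [(0.61, [300.0, 193.0], 1444), (0.54, [272.0, 284.0], 607), (0.49, [307.0, 153.0], 332)]
camera_stand [(0.79, [177.0, 170.0], 4063), (0.54, [180.0, 146.0], 943)]
steel_pinion_mid [(0.83, [306.0, 170.0], 331), (0.43, [302.0, 193.0], 1371)]
blac
[... 317 characters left out ...]
, 'extrinsics': [[-0.9999, 0.0135, 0.0042, 0.5524], [0.003, 0.4891, -0.8722, 0.9322], [-0.0138, -0.8721, -0.4891, 0.7346], [0.0, 0.0, 0.0, 1.0]]}
brass_pinion [(0.72, [256.0, 185.0], 445), (0.64, [192.0, 217.0], 991)]
gear_face [(0.84, [255.0, 183.0], 357)]
tail_end [(0.89, [255.0, 183.0], 352)]
lens [(0.86, [191.0, 178.0], 1136)]
cradle [(0.74, [269.0, 222.0], 1403)]
camera_stand [(0.93, [169.0, 208.0], 6016), (0.48, [258.0, 186.0], 322)]
steel_pinion_mid [(0.6, [261.0, 195.0], 399)]
black_pinion_mid [(0.73, [271.0, 213.0], 476)]
oil_bottle_mid [(0.61, [268.0, 354.0], 1107)]
masking_tape_mid [(0.91, [323.0, 287.0], 936)]
red_tin_mid [(0.78, [192.0, 216.0], 930), (0.67, [317.0, 296.0], 869)]
```

```bash
python3 -c "
import cv2
for c in ['scene','side']:
    cv2.imwrite(f'pics/{c}2.png',cv2.resize(cv2.imread(f'pics/{c}.png'),(800,600),interpolation=cv2.INTER_CUBIC))"
```

```text
(no output)
```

View pics/scene2.png

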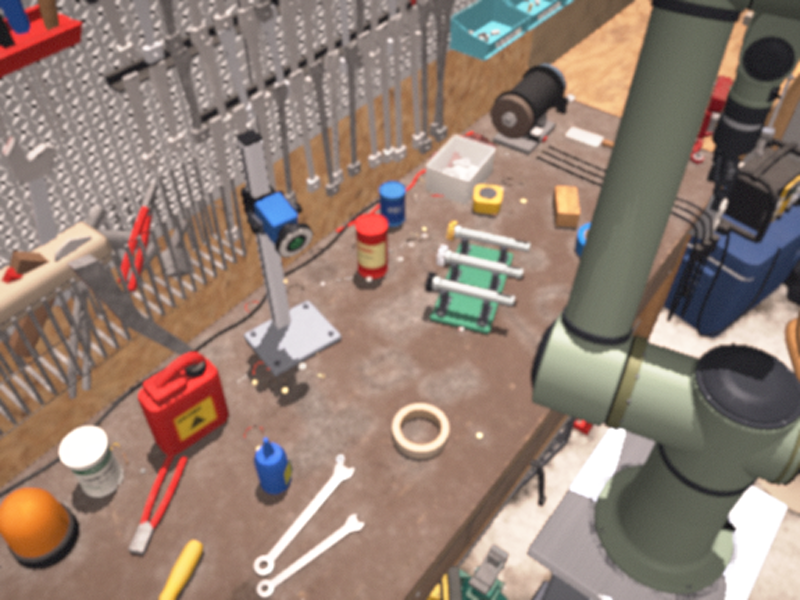

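View pics/side2.png

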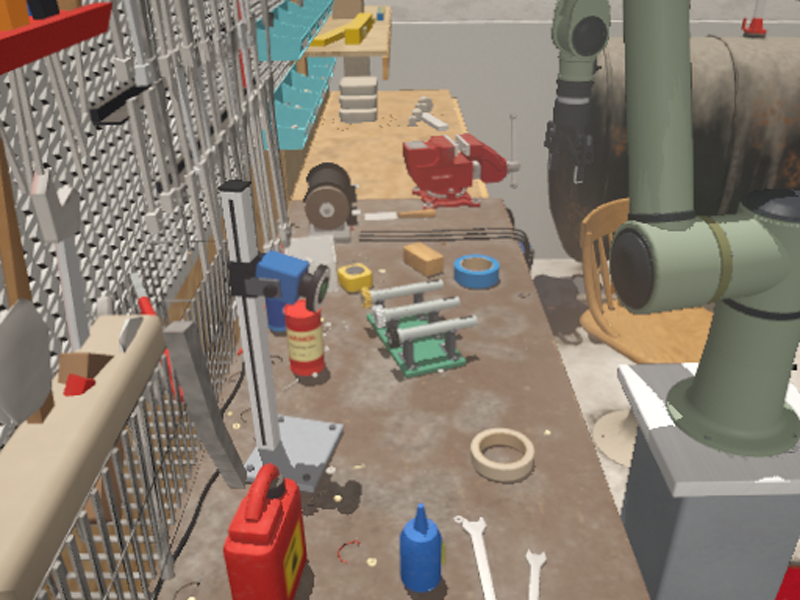

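The brass gear is on the farthest lane: gear at about (453,231) and tail at (529,246) in the upscaled scene view, gear (367,297) and tail (442,285) in the side view. The lens is at (295,242) in the scene view and (319,288) in the side view, and the tin stands between the lens and the cradle. Next I'll triangulate these.

```bash
cat >> h.py <<'E'
def ray(i,uv):
    p=(np.array(uv,float)-[i['cx'],i['cy']])/[i['fx'],i['fy']]; q=p.copy()
    for _ in range(20): q=p/(1+i['k1']*(q@q))
    E=np.array(i['extrinsics']); d=E[:3,:3]@np.r_[q,1]; return E[:3,3],d/np.linalg.norm(d)
def tri(obs):
    A=np.zeros((3,3));b=np.zeros(3);L=[]
    for i,uv in obs:
        o,d=ray(i,uv);P=np.eye(3)-np.outer(d,d);A+=P;b+=P@o;L.append((P,o))
    x=np.linalg.solve(A,b);return x,[round(1000*np.linalg.norm(P@(x-o)),1) for P,o in L]
def onz(i,uv,z):
    o,d=ray(i,uv);return o+d*(z-o[2])/d[2]
def proj(i,X):
    E=np.linalg.inv(np.array(i['extrinsics']));c=np.asarray(X)@E[:3,:3].T+E[:3,3];s=c[...,:2]/c[...,2:]
    return s*(1+i['k1']*(s**2).sum(-1,keepdims=True))*[i['fx'],i['fy']]+[i['cx'],i['cy']]
E
python3 - <<'E'
from h import *
a,b=arm.camera_info('scene'),arm.camera_info('side');k=.64
for n,p,q in [('bgear',(453,231),(367,297)),('btail',(529,246),(442,285)),('sgear',(442,256),(380,314)),('stail',(521,271),(459,301)),('kgear',(432,283),(392,335)),('ktail',(514,298),(478,321)),('lens',(295,242),(319,288)),('tin top',(372,228),(304,312)),('columntop',(248,137),(235,186))]:
    print(n,*[np.round(v,4) for v in tri([(a,np.array(p)*k),(b,np.array(q)*k)])])
for p in [(454,231),(512,236),(491,330),(430,319)]: print('cradle',np.round(onz(a,np.array(p)*k,.012),3))
for p in [(304,304),(340,338),(273,372),(245,341)]: print('plate',np.round(onz(a,np.array(p)*k,.014),3))
w=arm.camera_info('wrist');s=arm.get_state()
E=np.array(w['extrinsics']);T=np.eye(4);T[:3,:3]=R.from_rotvec(s['eef_rot']).as_matrix();T[:3,3]=s['position']
print(np.round(np.linalg.inv(T)@E,4),{k:w[k] for k in ['fx','cx','cy','k1']});print(np.round(T,3))
E
```

```text
bgear [ 0.6205 -0.3013  0.0689] [0.3 0.3]
btail [ 0.4698 -0.3605  0.0655] [2.8 2.8]
sgear [ 0.5921 -0.2213  0.0739] [1.7 1.7]
stail [ 0.4413 -0.2807  0.0714] [3.1 3.1]
kgear [ 0.5682 -0.1548  0.0664] [3.3 3.3]
ktail [ 0.4124 -0.209   0.0692] [5.1 5.1]
lens [0.6613 0.0984 0.2979] [1.7 1.7]
tin top [ 0.7265 -0.164   0.1137] [0.9 0.9]
columntop [0.763  0.0752 0.4366] [1. 1.]
cradle [ 0.653 -0.358  0.012]
cradle [ 0.544 -0.424  0.012]
cradle [ 0.43  -0.164  0.012]
cradle [ 0.539 -0.114  0.012]
plate [0.76  0.012 0.014]
plate [0.644 0.034 0.014]
plate [0.686 0.172 0.014]
plate [0.781 0.153 0.014]
[[-3.000e-04 -9.522e-01 -3.054e-01  7.930e-02]
 [ 1.000e+00 -5.000e-04  5.000e-04 -4.000e-04]
 [-6.000e-04 -3.054e-01  9.522e-01 -1.246e-01]
 [ 0.000e+00  0.000e+00  0.000e+00  1.000e+00]] {'fx': 270.2139626797214, 'cx': 254.0120889477919, 'cy': 190.63604762670425, 'k1': -0.044926924480129846}
[[ 0.932  0.361  0.     0.199]
 [ 0.361 -0.932  0.    -0.513]
 [ 0.     0.    -1.     0.25 ]
 [ 0.     0.     0.     1.   ]]
```

```bash
cat >> h.py <<'E'
def pose(yaw,a,roll=0):
    "tool tilted forward by a from straight down, heading yaw"
    c,s=np.cos(yaw),np.sin(yaw)
    z=np.array([c*np.sin(a),s*np.sin(a),-np.cos(a)]);x=np.array([c*np.cos(a),s*np.cos(a),np.sin(a)])
    return R.from_matrix(np.c_[x,np.cross(z,x),z])
def plan(p,q,frm=None,n=4):
    "chain of clipped calls (relative to successive commanded poses)"
    s=arm.get_state();P,Q=frm or (np.array(s['position']),R.from_rotvec(s['eef_rot']))
    for _ in range(n):
        d=Q.inv().apply(p-P)/.2;w=(Q.inv()*q).as_rotvec()/.5
        f=min(1,1/max(abs(np.r_[d,w]).max(),1e-9))
        d=np.round(d*f,3);w=np.round(w*f,3)
        rows=int(np.ceil(max(np.linalg.norm(d)*.2/.05,np.linalg.norm(w)*.5/.1499)))
        print(np.r_[d,w].tolist(),'rows',rows)
        P=P+Q.apply(d*.2);Q=Q*R.from_rotvec(w*.5)
        if f==1:break
E
python3 -c "
from h import *
plan(np.array([.43,.0,.27]),pose(.15,1.55))"
```

```text
[0.65, -0.639, -0.032, -0.11, 1.0, 0.113] rows 4
[0.558, -0.68, 0.239, -0.11, 1.0, 0.112] rows 4
[0.346, -0.725, 0.432, -0.111, 1.0, 0.113] rows 4
[0.006, -0.066, 0.043, -0.009, 0.086, 0.009] rows 1
```

>>> send_rows:
  motion:
    - [0.65,-0.64,-0.03,-0.11,1,0.11,0]
    - [0.65,-0.64,-0.03,-0.11,1,0.11,0]
    - [0.65,-0.64,-0.03,-0.11,1,0.11,0]
    - [0.65,-0.64,-0.03,-0.11,1,0.11,0]

```text
time: 1.6
position: [0.2735, -0.3437, 0.2558]
eef_rot: [-2.967, -0.465, -0.775]
contact_force: [0.2, -0.7, -0.8]
finger_gap: 0.0852
```

>>> send_rows:
  motion:
    - [0.56,-0.68,0.24,-0.11,1,0.11,0]
    - [0.56,-0.68,0.24,-0.11,1,0.11,0]
    - [0.56,-0.68,0.24,-0.11,1,0.11,0]
    - [0.56,-0.68,0.24,-0.11,1,0.11,0]

```text
time: 2.0
position: [0.3484, -0.1767, 0.2616]
eef_rot: [-2.665, -0.327, -1.478]
contact_force: [0.4, -0.0, 0.1]
finger_gap: 0.0855
```

>>> send_rows:
  motion:
    - [0.35,-0.73,0.43,-0.11,1,0.11,0]
    - [0.35,-0.73,0.43,-0.11,1,0.11,0]
    - [0.35,-0.73,0.43,-0.11,1,0.11,0]
    - [0.35,-0.73,0.43,-0.11,1,0.11,0]
    - [0.35,-0.73,0.43,-0.11,1,0.11,0]

```text
time: 2.5
position: [0.3588, -0.069, 0.2549]
eef_rot: [-2.304, -0.273, -1.906]
contact_force: [-0.5, 0.3, -1.0]
finger_gap: 0.0854
```

```bash
cat > look.py <<'E'
import sys,pickle
from h import *
n=sys.argv[1];s=arm.get_state();i=arm.camera_info('wrist');im=arm.capture('wrist');save(n,im);pickle.dump((i,im),open(n+'.pkl','wb'))
print({k:np.round(s[k],3).tolist() for k in ['time','joints','position','contact_force']}); print(np.round(R.from_rotvec(s['eef_rot']).as_matrix(),3))
for l in sys.argv[2:]:
    print(l,[(round(d['score'],2),np.round(d['xy']).tolist(),int(d['pixels'].sum())) for d in arm.silhouettes(l,'wrist')])
E
python3 look.py w1 lens
```

```text
{'time': 2.5, 'joints': [-1.476, 0.246, -1.295, 0.635, 1.34, 0.945], 'position': [0.359, -0.069, 0.255], 'contact_force': [-0.455, 0.34, -0.971]}
[[ 0.182  0.227  0.957]
 [ 0.051 -0.974  0.222]
 [ 0.982  0.008 -0.188]]
lens [(0.84, [201.0, 79.0], 2061)]
```

View pics/w1.png

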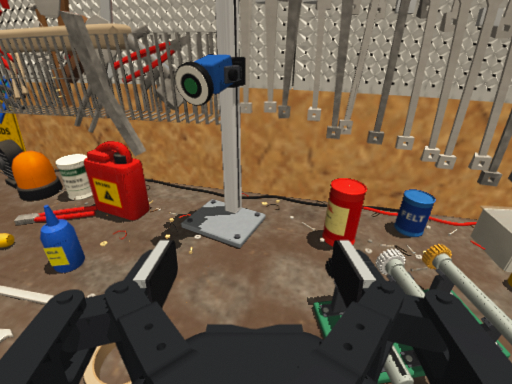

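View w1 shows the lens ring at about (192,84), radius about 20 px, with the blue body behind it. The camera is clearly slanted down and turned left. The arm sits near the j3 and j5 limits, so I'll straighten outwards and take a second view from the left.

```bash
python3 -c "
from h import *
plan(np.array([.50,.0,.25]),pose(.0,1.2))
print()
plan(np.array([.47,.22,.22]),pose(-.15,1.4),(np.array([.50,.0,.25]),pose(.0,1.2)))"
```

```text
[0.124, -0.178, 0.756, -0.44, -0.361, 0.112] rows 4

[-0.177, -1.0, -0.078, -0.263, 0.363, 0.073] rows 5
[-0.018, -0.097, -0.024, -0.027, 0.036, 0.007] rows 1
```

>>> send_rows:
  motion:
    - [0.12,-0.18,0.76,-0.44,-0.36,0.11,0]
    - [0.12,-0.18,0.76,-0.44,-0.36,0.11,0]
    - [0.12,-0.18,0.76,-0.44,-0.36,0.11,0]
    - [0.12,-0.18,0.76,-0.44,-0.36,0.11,0]
    - [0.12,-0.18,0.76,-0.44,-0.36,0.11,0]
    - [0.12,-0.18,0.76,-0.44,-0.36,0.11,0]
    - [0.12,-0.18,0.76,-0.44,-0.36,0.11,0]

```text
time: 3.3
position: [0.3757, -0.0607, 0.3401]
eef_rot: [-2.613, -0.033, -1.743]
contact_force: [0.6, -1.3, -0.8]
finger_gap: 0.0852
```

```bash
python3 look.py w2 lens; python3 -c "
from h import *
plan(np.array([.47,.22,.22]),pose(-.15,1.4))"
```

```text
{'time': 3.3, 'joints': [-1.118, -0.766, -1.297, 0.243, 0.989, 2.444], 'position': [0.376, -0.061, 0.34], 'contact_force': [0.629, -1.267, -0.771]}
[[ 0.384  0.017  0.923]
 [ 0.017 -1.     0.012]
 [ 0.923  0.011 -0.384]]
lens [(0.57, [151.0, 95.0], 2504), (0.33, [315.0, 280.0], 1057)]
[-0.247, -1.0, 0.504, -0.251, 0.319, 0.099] rows 5
[-0.138, -0.393, 0.124, -0.095, 0.121, 0.037] rows 2
```

```bash
python3 -c "
from h import *
plan(np.array([.45,.20,.34]),pose(-.2,1.0))"
```

```text
[0.135, -1.0, 0.291, -0.315, -0.281, 0.195] rows 5
[0.018, -0.284, 0.032, -0.085, -0.077, 0.054] rows 2
```

>>> send_rows:
  motion:
    - [0.13,-1,0.29,-0.31,-0.28,0.2,0]
    - [0.13,-1,0.29,-0.31,-0.28,0.2,0]
    - [0.13,-1,0.29,-0.31,-0.28,0.2,0]
    - [0.13,-1,0.29,-0.31,-0.28,0.2,0]
    - [0.13,-1,0.29,-0.31,-0.28,0.2,0]
    - [0.13,-1,0.29,-0.31,-0.28,0.2,0]
    - [0.13,-1,0.29,-0.31,-0.28,0.2,0]
    - [0.13,-1,0.29,-0.31,-0.28,0.2,0]
    - [0.13,-1,0.29,-0.31,-0.28,0.2,0]
    - [0.13,-1,0.29,-0.31,-0.28,0.2,0]
    - [0.13,-1,0.29,-0.31,-0.28,0.2,0]
    - [0.13,-1,0.29,-0.31,-0.28,0.2,0]

```text
time: 4.6
position: [0.4233, 0.0305, 0.3363]
eef_rot: [2.685, -0.135, 1.516]
contact_force: [0.0, 0.4, 0.6]
finger_gap: 0.0853
```

```bash
python3 look.py w3 lens; python3 -c "
import cv2,numpy as np
ims=[cv2.imread(f'pics/{n}.png') for n in ['w1','w2','w3']]
cr=[ims[0][40:130,140:260],ims[1][40:130,90:210],ims[2]]
a=cv2.resize(np.hstack(cr[:2]),(800,300),interpolation=cv2.INTER_CUBIC)
b=np.zeros((300,800,3),np.uint8);b[:,:400]=cv2.resize(ims[2],(400,300))
cv2.imwrite('pics/c1.png',np.vstack([a,b]))"
```

```text
{'time': 4.6, 'joints': [-0.097, -0.589, -1.241, -0.109, -0.008, 3.14], 'position': [0.423, 0.031, 0.336], 'contact_force': [0.003, 0.432, 0.584]}
[[ 0.514 -0.103  0.852]
 [-0.049 -0.995 -0.091]
 [ 0.856  0.005 -0.516]]
lens [(0.56, [180.0, 78.0], 3822)]
```

View pics/c1.png

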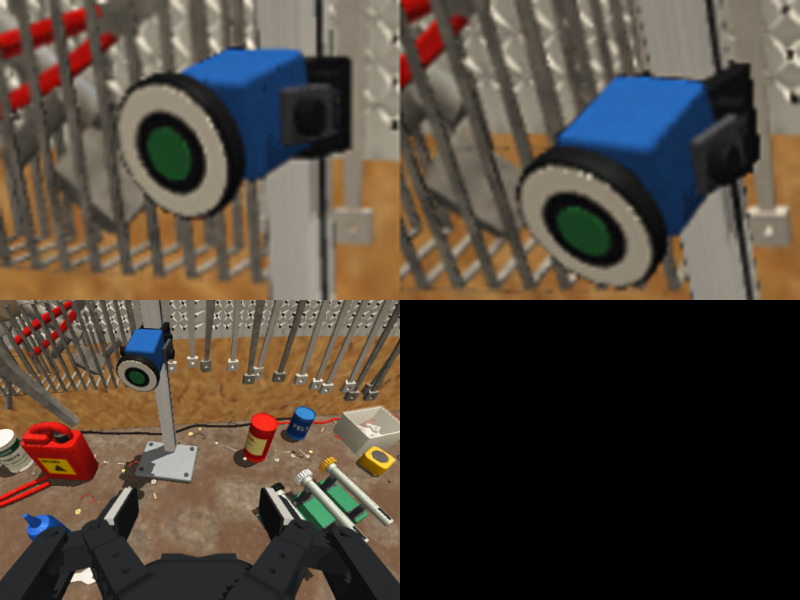

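View c1 shows the white ring crisply in all three wrist views: w1 centre about (165,150)/6.67+offset, w2 (585,228), w3 (137,376)·1.28. Now j6 is at its limit for this heading, so I'll use the half-turned grasp, with tool x toward the tail. First I'll fit the ring as a circle in 3D across the views.

```bash
cat > fit.py <<'E'
from h import *
import pickle,sys
from scipy.ndimage import map_coordinates as mc
from scipy.optimize import least_squares
seeds={'w1':(164.5,63),'w2':(178-90+90-0,108)}
seeds={'w1':(140+165*.3,40+150*.3)if 0 else (140+165*120/400,40+150*.3),'w2':(90+185*.3,40+230*.3),'w3':(137*1.28,77*1.28)}
th=np.arange(0,2*np.pi,np.pi/36);obs=[]
for n,c in seeds.items():
    i,im=pickle.load(open(n+'.pkl','rb'));g=im.min(2).astype(float);c=np.array(c)
    rr=np.arange(0,40,.25)
    for it in range(3):
        inn=[];out=[]
        for t in th:
            p=mc(g,[c[1]+rr*np.sin(t),c[0]+rr*np.cos(t)],order=1)
            k=np.argmax(p>100)
            if p[k]<=100: continue
            m=k+np.argmax(p[k:]<100)
            d=np.array([np.cos(t),np.sin(t)])
            inn.append(c+d*rr[k]);
            if m>k+10: out.append(c+d*rr[m])
        c=np.mean(inn,0)
    print(n,c,len(inn),len(out),np.median(np.linalg.norm(np.array(inn)-c,axis=1)),np.median(np.linalg.norm(np.array(out)-c,axis=1)))
    obs.append((n,i,np.array(inn),np.array(out)))
phi=np.linspace(0,2*np.pi,361)
def circ(x,r):
    ps,t=x[3],x[4];n=np.array([np.cos(t)*np.cos(ps),np.cos(t)*np.sin(ps),np.sin(t)])
    y=np.array([-np.sin(ps),np.cos(ps),0]);z=np.cross(n,y)
    return x[:3]+r*(np.cos(phi)[:,None]*y+np.sin(phi)[:,None]*z)
def res(x,use=None,sep=False):
    R_=[]
    for n,i,a,b in obs:
        if use and n not in use: continue
        for pts,r in((a,x[5]),(b,x[6])):
            q=proj(i,circ(x,r));q0=q.mean(0)
            an=np.arctan2(*(q-q0).T[::-1]);o=np.argsort(an);rad=np.linalg.norm(q-q0,axis=1)
            d=pts-q0;e=np.linalg.norm(d,axis=1)-np.interp(np.arctan2(d[:,1],d[:,0]),an[o],rad[o],period=2*np.pi)
            R_.append(e)
    return R_ if sep else np.concatenate(R_)
x0=[.66,.098,.298,-.2,.3,.02,.032]
for use in (None,['w1','w2'],['w1','w3'],['w2','w3']):
    f=least_squares(res,x0,kwargs=dict(use=use),loss='soft_l1',f_scale=.3,x_scale=[.1]*3+[.3]*2+[.01]*2)
    print(use,np.round(f.x,4),[round(float(np.median(abs(e))),2) for e in res(f.x,use,True)])
    if use is None: X=f.x; np.save('lens.npy',X)
for c in ('scene','side'): print(c,proj(arm.camera_info(c),X[:3])/.64)
E
python3 fit.py
```

```text
w1 [190.58774748  85.13741404] 72 72 11.457688274944848 16.473115176213156
w2 [145.10579918 108.46421356] 72 65 11.48944478618677 16.654586622900844
w3 [174.99134153  98.26834764] 72 72 14.313094036857105 20.48698710742414
None [ 0.6588  0.1009  0.3002 -0.2291  0.1976  0.0203  0.0291] [0.28, 0.23, 0.28, 0.27, 0.39, 0.71]
['w1', 'w2'] [ 0.6587  0.1009  0.3002 -0.2237  0.1971  0.0203  0.0291] [0.26, 0.28, 0.24, 0.28]
['w1', 'w3'] [ 0.6589  0.1009  0.3002 -0.2319  0.2009  0.0203  0.0292] [0.26, 0.21, 0.37, 0.67]
['w2', 'w3'] [ 0.6591  0.1009  0.3001 -0.2335  0.1936  0.0204  0.029 ] [0.29, 0.28, 0.43, 0.68]
scene [294.55093016 241.41986237]
side [321.3033974  288.34723174]
```

```bash
python3 -c "
from h import *
plan(np.array([.45,-.12,.34]),pose(.3,0))"
```

```text
[0.06, 0.364, 0.085, 0.208, -1.0, -0.359] rows 4
[0.019, 0.377, 0.025, 0.209, -1.0, -0.359] rows 4
[-0.001, 0.01, -0.0, 0.005, -0.026, -0.009] rows 1
```

>>> send_rows:
  motion:
    - [0.06,0.36,0.08,0.21,-1,-0.36,0]
    - [0.06,0.36,0.08,0.21,-1,-0.36,0]
    - [0.06,0.36,0.08,0.21,-1,-0.36,0]
    - [0.06,0.36,0.08,0.21,-1,-0.36,0]

```text
time: 5.1
position: [0.4358, -0.0455, 0.3402]
eef_rot: [3.003, 0.164, 0.799]
contact_force: [0.9, 0.1, 0.1]
finger_gap: 0.0855
```

>>> send_rows:
  motion:
    - [0.02,0.38,0.02,0.21,-1,-0.36,0]
    - [0.02,0.38,0.02,0.21,-1,-0.36,0]
    - [0.02,0.38,0.02,0.21,-1,-0.36,0]
    - [0.02,0.38,0.02,0.21,-1,-0.36,0]
    - [0.02,0.38,0.02,0.21,-1,-0.36,0]
    - [0.02,0.38,0.02,0.21,-1,-0.36,0]

```text
time: 5.7
position: [0.449, -0.1171, 0.3408]
eef_rot: [-3.106, -0.467, -0.022]
contact_force: [0.1, 0.1, -0.1]
finger_gap: 0.0854
```

```bash
python3 -c "
from h import *
s=arm.get_state();print(s['time'],np.round(s['joints'],3),s['position'])
P=np.array(s['position']);Q=R.from_rotvec(s['eef_rot']);y0=np.arctan2(*Q.as_matrix()[1::-1,0]);print(y0)
G=np.array([.535,-.335,.26]);n=7
for k in range(1,n+1):
    p=P+(G-P)*min(1,k/4)
    plan(p,pose(y0+(np.pi+.374-y0)*k/n,0),(P+(G-P)*min(1,(k-1)/4),pose(y0+(np.pi+.374-y0)*(k-1)/n,0) if k>1 else Q))
"
```

```text
5.7 [-0.419  0.108 -0.241  1.211  0.008  2.424] [ 0.44901258 -0.11711095  0.34081141]
0.29819593701992303
[0.021, 0.292, 0.102, 0.009, -0.026, -0.919] rows 4
[-0.109, 0.272, 0.101, 0.0, 0.0, -0.919] rows 4
[-0.218, 0.195, 0.101, 0.0, 0.0, -0.919] rows 4
[-0.282, 0.078, 0.101, 0.0, 0.0, -0.919] rows 4
[0.0, 0.0, 0.0, 0.0, 0.0, -0.919] rows 4
[0.0, 0.0, 0.0, 0.0, 0.0, -0.919] rows 4
[0.0, 0.0, 0.0, 0.0, 0.0, -0.919] rows 4
```

>>> send_rows:
  motion:
    - [0.02,0.29,0.1,0.01,-0.03,-0.92,0]
    - [0.02,0.29,0.1,0.01,-0.03,-0.92,0]
    - [0.02,0.29,0.1,0.01,-0.03,-0.92,0]
    - [0.02,0.29,0.1,0.01,-0.03,-0.92,0]

```text
time: 6.1
position: [0.4691, -0.1715, 0.322]
eef_rot: [2.918, 1.161, -0.002]
contact_force: [0.6, 0.6, 0.4]
finger_gap: 0.0855
```

>>> send_rows:
  motion:
    - [-0.11,0.27,0.1,0,0,-0.92,0]
    - [-0.11,0.27,0.1,0,0,-0.92,0]
    - [-0.11,0.27,0.1,0,0,-0.92,0]
    - [-0.11,0.27,0.1,0,0,-0.92,0]

```text
time: 6.5
position: [0.4905, -0.2257, 0.3022]
eef_rot: [2.579, 1.793, -0.002]
contact_force: [-0.2, -0.1, 0.6]
finger_gap: 0.0856
```

>>> send_rows:
  motion:
    - [-0.22,0.2,0.1,0,0,-0.92,0]
    - [-0.22,0.2,0.1,0,0,-0.92,0]
    - [-0.22,0.2,0.1,0,0,-0.92,0]
    - [-0.22,0.2,0.1,0,0,-0.92,0]

```text
time: 6.9
position: [0.5131, -0.2807, 0.2822]
eef_rot: [-2.104, -2.333, 0.003]
contact_force: [-0.0, 0.5, 0.1]
finger_gap: 0.0853
```

>>> send_rows:
  motion:
    - [-0.28,0.08,0.1,0,0,-0.92,0]
    - [-0.28,0.08,0.1,0,0,-0.92,0]
    - [-0.28,0.08,0.1,0,0,-0.92,0]
    - [-0.28,0.08,0.1,0,0,-0.92,0]

```text
time: 7.3
position: [0.5351, -0.3346, 0.2623]
eef_rot: [-1.517, -2.75, 0.003]
contact_force: [-0.1, -0.5, -0.4]
finger_gap: 0.0853
```

>>> send_rows:
  motion:
    - [0,0,0,0,0,-0.92,0]
    - [0,0,0,0,0,-0.92,0]
    - [0,0,0,0,0,-0.92,0]
    - [0,0,0,0,0,-0.92,0]

```text
time: 7.7
position: [0.5353, -0.3342, 0.2629]
eef_rot: [-0.85, -3.024, 0.003]
contact_force: [-0.1, -0.1, 0.1]
finger_gap: 0.0855
```

>>> send_rows:
  motion:
    - [0,0,0,0,0,-0.92,0]
    - [0,0,0,0,0,-0.92,0]
    - [0,0,0,0,0,-0.92,0]
    - [0,0,0,0,0,-0.92,0]

```text
time: 8.1
position: [0.5353, -0.3345, 0.2625]
eef_rot: [-0.139, -3.137, 0.003]
contact_force: [-0.5, 0.1, -0.2]
finger_gap: 0.0854
```

>>> send_rows:
  motion:
    - [0,0,0,0,0,-0.92,0]
    - [0,0,0,0,0,-0.92,0]
    - [0,0,0,0,0,-0.92,0]
    - [0,0,0,0,0,-0.92,0]
    - [0,0,0,0,0,-0.92,0]
    - [0,0,0,0,0,-0.92,0]

```text
time: 8.7
position: [0.5353, -0.3348, 0.262]
eef_rot: [0.581, -3.085, 0.002]
contact_force: [0.4, 0.4, 0.4]
finger_gap: 0.0854
```

```bash
python3 look.py w4 brass_pinion
```

```text
{'time': 8.7, 'joints': [-0.675, 0.474, 0.062, 1.159, -0.002, -1.047], 'position': [0.535, -0.335, 0.262], 'contact_force': [0.409, 0.44, 0.353]}
[[-0.931 -0.364 -0.002]
 [-0.364  0.931 -0.001]
 [ 0.002 -0.001 -1.   ]]
brass_pinion [(0.94, [254.0, 191.0], 2663)]
```

View pics/w4.png

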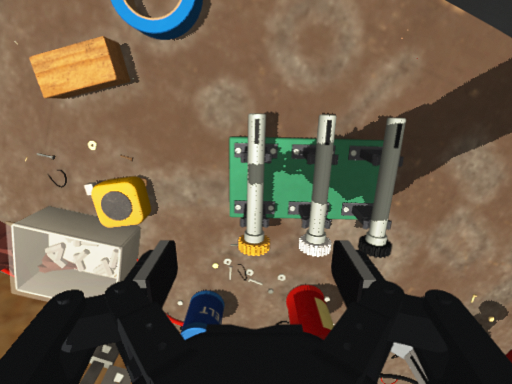

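View w4 shows the brass shaft running from its tail at (257,115) to the gear at (254,250), with the gear toward the lower edge. I'll measure its axis at z = 0.07.

```bash
python3 - <<'E'
from h import *
import pickle
i,im=pickle.load(open('w4.pkl','rb'))
m=arm.silhouettes('brass_pinion','wrist')[0]['pixels']
rows=np.where(m.any(1))[0];print('rows',rows[0],rows[-1])
c=[];
for v in range(rows[0],rows[-1]+1,6):
    u=np.where(m[v])[0];c.append((u.mean(),v,len(u)))
print(np.round(c,1).tolist())
P=np.array([onz(i,(a,v),.07) for a,v,n in c if rows[0]+5<v<rows[-1]-20])
k=np.polyfit(P[:,0],P[:,1],1);yaw=np.arctan(k[0]);print('yaw',yaw,'resid',np.abs(np.polyval(k,P[:,0])-P[:,1]).max())
ax=np.array([np.cos(yaw),np.sin(yaw),0]);print(np.median(im[rows[0]-3:rows[0]+4,254:261].mean(2),1),np.median(im[rows[-1]-6:rows[-1]+6,250:258,0],1))
ln=lambda v:np.polyval(np.polyfit([q[1] for q in c],[q[0] for q in c],1),v)
for v0,z,off in((rows[0],.07,95),(rows[0],.08,95),(rows[-1]+1,.09,-76),(rows[-1]+1,.07,-76)):
    p=onz(i,(ln(v0),v0),z);p[2]=.07;print(z,p,'mid',p+ax*off/1000)
# gear start via yellow
y=(im[:,:,0].astype(int)-im[:,:,2]>60)&(np.abs(np.arange(512)-254)<25)[None]&(np.arange(384)>225)[:,None]&(np.arange(384)<265)[:,None]
r=np.where(y.sum(1)>15)[0];print('yellow',r[0],r[-1])
for v0,z,off in((r[-1]+1,.09,-76),(r[0],.09,-62)):
    p=onz(i,(ln(v0),v0),z);print(p,'mid',p+ax*off/1000)
E
```

```text
rows 112 254
[[255.5, 112.0, 10.0], [256.5, 118.0, 16.0], [256.5, 124.0, 16.0], [255.5, 130.0, 18.0], [255.5, 136.0, 18.0], [255.5, 142.0, 18.0], [256.0, 148.0, 17.0], [256.0, 154.0, 17.0], [256.0, 160.0, 17.0], [256.0, 166.0, 17.0], [256.5, 172.0, 16.0], [255.5, 178.0, 16.0], [255.0, 184.0, 17.0], [255.0, 190.0, 17.0], [256.0, 196.0, 17.0], [255.5, 202.0, 18.0], [254.5, 208.0, 16.0], [254.5, 214.0, 16.0], [254.5, 220.0, 16.0], [254.5, 226.0, 16.0], [254.0, 232.0, 21.0], [254.0, 238.0, 31.0], [254.0, 244.0, 33.0], [254.5, 250.0, 30.0]]
yaw 0.3569310463122579 resid 0.0012813988541015564
[101.33333333 101.         101.33333333 100.66666667 105.
 210.33333333 247.33333333] [246.5 245.5 241.  242.5 243.5 246.5 249.5 216.  141.5 132.  136.  140. ]
0.07 [ 0.46974781 -0.35755231  0.07      ] mid [ 0.5587603  -0.32435928  0.07      ]
0.08 [ 0.46954879 -0.35770725  0.07      ] mid [ 0.55856128 -0.32451422  0.07      ]
0.09 [ 0.63031705 -0.29754633  0.07      ] mid [ 0.55910706 -0.32410076  0.07      ]
0.07 [ 0.64156143 -0.29317224  0.07      ] mid [ 0.57035144 -0.31972667  0.07      ]
yellow 242 254
[ 0.63031705 -0.29754633  0.09      ] mid [ 0.55910706 -0.32410076  0.09      ]
[ 0.61323857 -0.30394735  0.09      ] mid [ 0.55514621 -0.32561017  0.09      ]
```

```bash
python3 -c "
from h import *
G=np.array([.560,-.324,.070]);q=pose(np.pi+.357,0)
plan(G,q); plan(G+[0,0,.07],q)"
```

```text
[-0.137, 0.006, 0.959, -0.001, -0.005, 0.035] rows 4
[-0.136, 0.006, 0.609, -0.001, -0.005, 0.035] rows 3
```

>>> send_rows:
  motion:
    - [-0.137,0.006,0.3,0,-0.005,0.035,0.35]
    - [-0.137,0.006,0.6,0,-0.005,0.035,0.35]
    - [-0.137,0.006,0.6,0,-0.005,0.035,0.35]
    - [-0.137,0.006,0.6,0,-0.005,0.035,0.35]
    - [-0.137,0.006,0.6,0,-0.005,0.035,0.35]

```text
time: 9.35
position: [0.5602, -0.3241, 0.1422]
eef_rot: [0.56, -3.091, 0.0]
contact_force: [1.0, -0.3, 0.3]
finger_gap: 0.0553
```

```bash
python3 look.py w5;  python3 -c "
from h import *
plan(np.array([.560,-.324,.070]),pose(np.pi+.357,0))"
```

```text
{'time': 9.35, 'joints': [-0.638, 0.586, -0.067, 0.918, -0.0, -0.997], 'position': [0.56, -0.324, 0.142], 'contact_force': [0.963, -0.335, 0.34]}
[[-0.936 -0.351  0.   ]
 [-0.351  0.936 -0.   ]
 [ 0.    -0.    -1.   ]]
[0.004, 0.006, 0.368, -0.005, 0.003, 0.003] rows 2
```

View pics/w5.png

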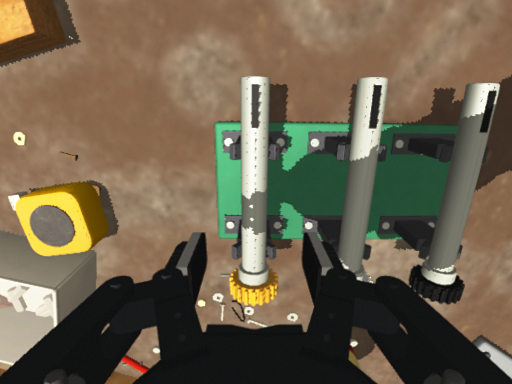

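View w5 shows the shaft at column 255, centred between fingertips at about 205 and 303. Now I'll descend and grip.

>>> send_rows:
  motion:
    - [0.004,0.006,0.15,-0.005,0.003,0.003,0.35]
    - [0.004,0.006,0.27,-0.005,0.003,0.003,0.35]
    - [0.004,0.006,0.365,-0.005,0.003,0.003,0.35]
    - [0.004,0.006,0.365,-0.005,0.003,0.003,0.35]
    - [0.004,0.006,0.365,-0.005,0.003,0.003,0.35]

```text
time: 9.9
position: [0.56, -0.3241, 0.0709]
eef_rot: [-0.558, 3.091, -0.0]
contact_force: [-0.8, 0.3, 0.1]
finger_gap: 0.0553
```

>>> send_rows:
  grip_force: 80
  motion:
    - [0,0,0,0,0,0,1]
    - [0,0,0,0,0,0,1]
    - [0,0,0,0,0,0,1]
    - [0,0,0,0,0,0,1]
    - [0,0,0,0,0,0,1]
    - [0,0,0,0,0,0,1]
    - [0,0,0,0,0,0,1]
    - [0,0,0,0,0,0,1]

```text
time: 10.7
position: [0.5601, -0.3243, 0.0706]
eef_rot: [-0.558, 3.091, -0.002]
contact_force: [-0.4, -1.1, 6.5]
finger_gap: 0.0177
```

>>> send_rows:
  motion:
    - [0,0,-0.08,0,0,0,1]
    - [0,0,-0.2,0,0,0,1]
    - [0,0,-0.4,0,0,0,1]
    - [0,0,-0.6,0,0,0,1]
    - [0,0,-0.8,0,0,0,1]
    - [0,0,-1,0,0,0,1]
    - [0,0,-1,0,0,0,1]
    - [0,0,-1,0,0,0,1]

```text
time: 11.5
position: [0.5593, -0.3233, 0.2689]
eef_rot: [0.559, -3.09, -0.002]
contact_force: [0.1, 0.2, -4.5]
finger_gap: 0.018
```

```bash
python3 look.py w6 brass_pinion;python3 - <<'E'
from h import *
a=arm.capture('side');save('s2',a);b=arm.capture('scene');save('s3',b)
w=cv2.imread('pics/w6.png')
o=np.hstack([cv2.resize(w,(400,300)),cv2.resize(a[100:250,180:380,::-1],(400,300),interpolation=2)])
cv2.imwrite('pics/c2.png',o)
print(arm.get_state()['finger_gap'])
E
```

```text
{'time': 11.5, 'joints': [-0.638, 0.501, 0.123, 1.195, 0.0, -0.996], 'position': [0.559, -0.323, 0.269], 'contact_force': [0.148, 0.175, -4.467]}
[[-0.937 -0.35  -0.002]
 [-0.35   0.937  0.001]
 [ 0.001  0.002 -1.   ]]
brass_pinion [(0.73, [250.0, 176.0], 10646)]
0.01750243009273133
```

View pics/c2.png

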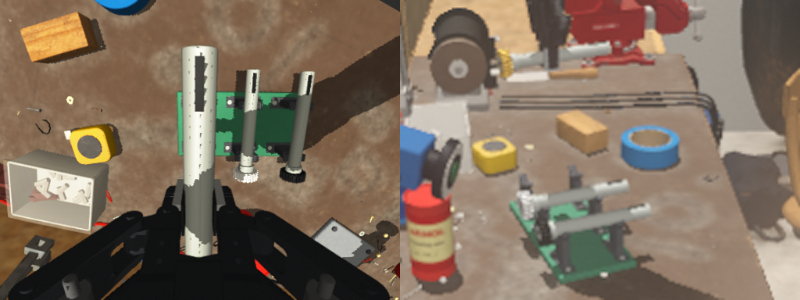

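View c2 shows the shaft level in the jaws (tail edge at about row 58 in the full image). The other two shafts are still in their supports. I'll measure the in-hand offset and plan the carry.

```bash
cat >> h.py <<'E'
S=.002
def goal(back=0,dyaw=0,dt=0,dp=0):
    X=np.load('lens.npy');q=pose(X[3]+dyaw,X[4]+dt);x=pose(X[3],X[4]).as_matrix()[:,0]
    L=X[:3]-.1*x; return L-(.076-S+back)*q.as_matrix()[:,0]+dp, q*R.from_rotvec([0,0,np.pi])
E
python3 - <<'E'
from h import *
import pickle
i,im=pickle.load(open('w6.pkl','rb'));s=arm.get_state()
P=np.array(s['position']);Q=R.from_rotvec(s['eef_rot'])
m=arm.silhouettes('brass_pinion','wrist')[0]['pixels']
r=np.where(m.sum(1)>8)[0];print(r[0], im[50:66,245:265].mean((1,2)).round())
def tool(uv,z):
    o,d=ray(i,uv);o=Q.inv().apply(o-P);d=Q.inv().apply(d);return o+d*(z-o[2])/d[2]
for v in (r[0],80,120,160,190):
    u=np.where(m[v,200:320])[0]+200
    print(v,u[0],u[-1],len(u),1000*tool((u[0],v),0),1000*tool((u[-1]+1,v),0))
p1=np.array([.48,-.08,.29]);q1=pose(.05,.1)*R.from_rotvec([0,0,np.pi])
p,q=goal(back=.05);print(p,goal()[0]);plan(p1,q1);print();plan(p,q,(p1,q1))
E
```

```text
59 [102. 102. 102. 102. 101. 101. 100. 100. 135. 195. 215. 235. 244. 244.
 243. 243.]
59 242 268 27 [95.32196743 -5.93524431  0.        ] [95.31371443  5.7074397   0.        ]
80 233 278 46 [86.79004339 -9.99871041  0.        ] [86.78308828 10.2276353   0.        ]
120 234 276 43 [69.60481765 -9.91589772  0.        ] [69.60868092  9.75032492  0.        ]
160 234 275 42 [ 51.01262014 -10.32211448   0.        ] [51.02938769  9.73029617  0.        ]
190 235 275 41 [ 35.9611145  -10.16895959   0.        ] [35.98928357 10.09845642  0.        ]
[0.44493946 0.15078683 0.25621137] [0.49268539 0.13965096 0.26602559]
[-0.045, 1.0, -0.087, 0.032, -0.163, 0.482] rows 5
[0.052, 0.27, -0.03, 0.009, -0.044, 0.132] rows 2

[0.115, 1.0, 0.135, 0.071, -0.167, 0.476] rows 5
[0.058, 0.153, 0.013, 0.012, -0.027, 0.076] rows 1
```

>>> send_rows:
  motion:
    - [-0.02,0.2,-0.04,0.01,-0.05,0.1,1]
    - [-0.03,0.4,-0.06,0.01,-0.1,0.2,1]
    - [-0.045,0.6,-0.087,0.02,-0.13,0.3,1]
    - [-0.045,0.8,-0.087,0.032,-0.163,0.4,1]
    - [-0.045,1,-0.087,0.032,-0.163,0.48,1]
    - [-0.045,1,-0.087,0.032,-0.163,0.48,1]
    - [-0.045,1,-0.087,0.032,-0.163,0.48,1]

```text
time: 12.45
position: [0.4973, -0.1321, 0.2862]
eef_rot: [-0.183, 3.056, 0.001]
contact_force: [-0.3, 0.0, -3.9]
finger_gap: 0.018
```

```bash
sed -i 's/^S=.002/S=-.001/' h.py; python3 -c "
from h import *
s=arm.get_state();print(np.round(s['joints'],3))
p,q=goal(back=.05);print(p);plan(p,q)"
```

```text
[-0.424  0.183 -0.294  1.023  0.038 -0.542]
[0.44207471 0.15145499 0.25562252]
[0.081, 1.0, 0.096, 0.061, -0.16, 0.48] rows 5
[0.143, 0.421, 0.021, 0.027, -0.071, 0.212] rows 2
```

>>> send_rows:
  motion:
    - [0.02,0.2,0.02,0.01,-0.03,0.1,1]
    - [0.03,0.4,0.04,0.02,-0.06,0.2,1]
    - [0.05,0.6,0.06,0.04,-0.1,0.3,1]
    - [0.07,0.8,0.08,0.05,-0.13,0.4,1]
    - [0.08,1,0.096,0.06,-0.16,0.48,1]
    - [0.08,1,0.096,0.06,-0.16,0.48,1]
    - [0.08,1,0.096,0.06,-0.16,0.48,1]

```text
time: 13.15
position: [0.4604, 0.0641, 0.265]
eef_rot: [0.182, 2.975, -0.023]
contact_force: [0.6, -0.3, -3.6]
finger_gap: 0.0178
```

```bash
python3 -c "
from h import *
s=arm.get_state();print(np.round(s['joints'],3))
p,q=goal(back=.05);plan(p,q)"
```

```text
[-0.005  0.043 -0.521  0.846 -0.024  0.115]
[0.15, 0.422, 0.02, 0.027, -0.071, 0.212] rows 2
```

>>> send_rows:
  motion:
    - [0.08,0.2,0.01,0.01,-0.03,0.1,1]
    - [0.15,0.42,0.02,0.03,-0.07,0.21,1]
    - [0.15,0.42,0.02,0.03,-0.07,0.21,1]
    - [0.15,0.42,0.02,0.03,-0.07,0.21,1]
    - [0.15,0.42,0.02,0.03,-0.07,0.21,1]

```text
time: 13.65
position: [0.4427, 0.1495, 0.2561]
eef_rot: [0.341, 2.925, -0.036]
contact_force: [0.5, 0.4, -3.3]
finger_gap: 0.0179
```

```bash
python3 -c "
from h import *
s=arm.get_state();print(np.round(s['joints'],3),s['position'])
p,q=goal();plan(p,q)"
```

```text
[ 0.221  0.048 -0.546  0.8   -0.088  0.446] [0.44274905 0.14945987 0.25608461]
[-0.244, 0.01, 0.001, -0.004, 0.0, -0.006] rows 1
```

Final approach along the shaft axis, then a check from all three cameras.

>>> send_rows:
  motion:
    - [-0.08,0,0,0,0,0,1]
    - [-0.16,0.01,0,0,0,0,1]
    - [-0.244,0.01,0,-0.004,0,-0.006,1]
    - [-0.244,0.01,0,-0.004,0,-0.006,1]
    - [-0.244,0.01,0,-0.004,0,-0.006,1]
    - [-0.244,0.01,0,-0.004,0,-0.006,1]
    - [-0.244,0.01,0,-0.004,0,-0.006,1]

```text
time: 14.35
position: [0.4881, 0.1415, 0.2654]
eef_rot: [0.334, 2.927, -0.033]
contact_force: [-0.7, 0.2, -2.9]
finger_gap: 0.0177
```

```bash
python3 look.py w7 brass_pinion tail_end; python3 - <<'E'
from h import *
s=arm.get_state();P=np.array(s['position']);Q=R.from_rotvec(s['eef_rot']);x=-Q.as_matrix()[:,0]
X=np.load('lens.npy');plan(*goal())
o=[]
for c in('scene','side'):
    im=arm.capture(c);save('f_'+c,im);i=arm.camera_info(c)
    f=proj(i,P+.077*x);t=proj(i,P-.094*x);l=proj(i,X[:3]);u0,v0=(np.mean([f,t,l],0)-[50,60]).astype(int);u0=max(u0,0);v0=max(v0,0)
    big=cv2.resize(im[v0:v0+120,u0:u0+100,::-1],(400,480),interpolation=cv2.INTER_CUBIC)
    for q in(f,t,l): cv2.circle(big,tuple(int(a) for a in (q-[u0,v0]+.5)*4),2,(255,0,255),-1)
    print(c,u0,v0,'face',f,'tail',t,'lens',l); o.append(big)
cv2.imwrite('pics/c3.png',np.hstack(o))
E
```

```text
{'time': 14.35, 'joints': [0.181, 0.115, -0.446, 0.828, -0.078, 0.401], 'position': [0.488, 0.141, 0.265], 'contact_force': [-0.727, 0.222, -2.922]}
[[-0.955  0.226  0.191]
 [ 0.221  0.974 -0.044]
 [-0.196  0.    -0.981]]
brass_pinion [(0.58, [252.0, 182.0], 10765)]
tail_end [(0.79, [253.0, 177.0], 10535)]
[-0.008, -0.006, 0.003, 0.002, -0.0, 0.004] rows 1
scene 168 131 face [211.64239547 182.93221855] tail [255.91337494 235.67311511] lens [188.5125953  154.50871192]
side 213 140 face [252.29131287 197.71850556] tail [333.4550968  220.26996843] lens [205.63417434 184.54222831]
```

View pics/c3.png

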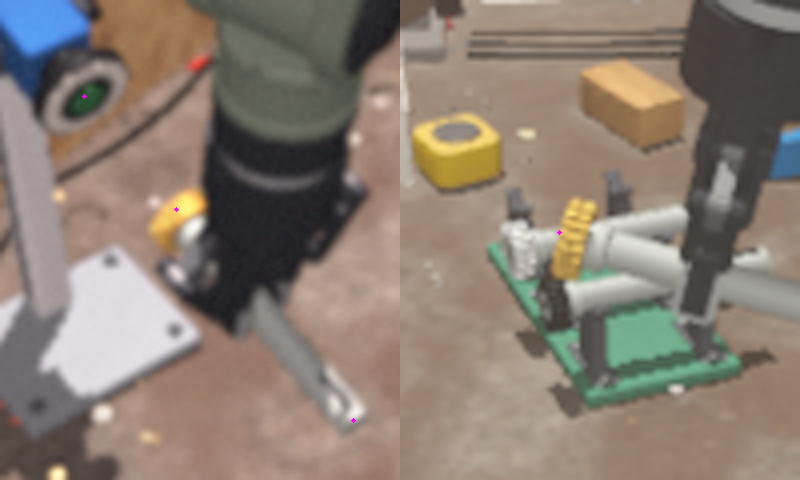

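View c3 shows the gear facing the lens, with everything else in place. In the side panel the observed face centre is at about (563,240) against (559,232) predicted, so I'll quantify that possible few-millimetre droop.

```bash
cat > chk.py <<'E'
from h import *
import pickle
s=arm.get_state();P=np.array(s['position']);Q=R.from_rotvec(s['eef_rot']);x=-Q.as_matrix()[:,0]
X=np.load('lens.npy')
phi=np.linspace(0,2*np.pi,61)
def cyl(o,d,a,b,r):
    y=np.cross([0,0,1],d);y/=np.linalg.norm(y);z=np.cross(d,y)
    return np.concatenate([o+k*d+r*(np.cos(phi)[:,None]*y+np.sin(phi)[:,None]*z) for k in(a,b)])
for c in('side','scene'):
    im=cv2.imread(f'pics/f_{c}.png')[:,:,::-1].astype(int);i=arm.camera_info(c)
    f=proj(i,P+.07*x)
    w=np.hypot(np.arange(512)[None]-f[0],np.arange(384)[:,None]-f[1])<22
    m=(im[:,:,0]-im[:,:,2]>70)&w; v,u=np.nonzero(m)
    h=proj(i,cyl(P,x,.063,.077,.0195));H=np.zeros((384,512),np.uint8);cv2.fillConvexPoly(H,cv2.convexHull(np.round(h*16).astype(np.int32)),1,shift=4)
    V,U=np.nonzero(H)
    print(c,'obs',u.mean().round(2),v.mean().round(2),len(u),[u.min(),u.max(),v.min(),v.max()],'pred',U.mean().round(2),V.mean().round(2),len(U),[U.min(),U.max(),V.min(),V.max()])
    for e in np.eye(3)*.005: print('  5mm ->',(proj(i,P+.07*x+e)-f).round(2))
    # shaft edges behind gripper: bright/dark profile in side
    if c=='side':
        g=im.mean(2)
        for a in(-.03,-.05,-.07,-.085):
            q=proj(i,P+a*x);t=proj(i,P+(a+.01)*x)-q;n=np.array([-t[1],t[0]])/np.linalg.norm(t)
            d=np.arange(-10,10.5,1);pr=[g[int(round(q[1]+k*n[1])),int(round(q[0]+k*n[0]))] for k in d]
            print(a,np.round(pr).astype(int).tolist())
try:
    i,im=pickle.load(open('w7.pkl','rb'))
    print(im[50:66,245:265].mean((1,2)).round())
except Exception as e: print(e)
E
python3 chk.py
```

```text
side obs 255.66 198.96 141 [np.int64(251), np.int64(261), np.int64(189), np.int64(209)] pred 255.47 198.6 182 [np.int64(249), np.int64(261), np.int64(189), np.int64(209)]
  5mm -> [-2.44  0.03]
  5mm -> [0.01 1.2 ]
  5mm -> [-0.03 -2.13]
-0.03 [137, 135, 138, 131, 131, 128, 140, 148, 154, 159, 159, 154, 147, 137, 123, 137, 159, 165, 169, 167, 155]
-0.05 [143, 139, 142, 145, 133, 133, 144, 151, 158, 161, 157, 147, 138, 127, 127, 130, 136, 133, 132, 129, 128]
-0.07 [145, 142, 142, 142, 135, 135, 144, 150, 156, 160, 158, 150, 137, 83, 112, 136, 139, 139, 139, 137, 139]
-0.085 [139, 134, 130, 131, 136, 135, 143, 153, 175, 190, 203, 211, 174, 94, 100, 131, 142, 148, 150, 148, 147]
scene obs 211.43 184.47 119 [np.int64(205), np.int64(219), np.int64(178), np.int64(193)] pred 213.38 184.9 209 [np.int64(205), np.int64(222), np.int64(177), np.int64(193)]
  5mm -> [-1.57 -0.94]
  5mm -> [-1.42  1.19]
  5mm -> [-0.13 -1.48]
[108. 107. 104. 104. 104. 104. 102.  98. 129. 193. 226. 232. 234. 234.
 234. 234.]
```

The gear's projected outline matches both cameras to under 0.5 px (about 1 mm), and the shaft hasn't slipped in the jaws. One small correction for the measured residual of about 2 mm is left.

>>> send_rows:
  motion:
    - [-0.008,-0.006,0.003,0.002,0,0.004,1]
    - [-0.008,-0.006,0.003,0.002,0,0.004,1]
    - [-0.008,-0.006,0.003,0.002,0,0.004,1]
    - [-0.008,-0.006,0.003,0.002,0,0.004,1]
    - [-0.008,-0.006,0.003,0.002,0,0.004,1]
    - [-0.008,-0.006,0.003,0.002,0,0.004,1]

```text
time: 15.2
position: [0.4902, 0.1403, 0.2654]
eef_rot: [0.337, 2.926, -0.034]
contact_force: [0.5, -0.4, -4.6]
finger_gap: 0.0174
```

```bash
python3 -c "
from h import *
s=arm.get_state();print(s['time'],np.abs(s['joint_vel']).max(),s['finger_gap'],s['position']);plan(*goal())
P=np.array(s['position']);x=-R.from_rotvec(s['eef_rot']).as_matrix()[:,0];X=np.load('lens.npy');n=pose(X[3],X[4])
print('face in lens frame mm',1000*n.as_matrix().T@(P+.077*x-X[:3]),'angle',np.arccos(x@n.as_matrix()[:,0]))
arm.job_done()"
```

```text
15.2 0.001589929079939787 0.017445318564762273 [0.49017406 0.14029743 0.26537142]
[0.002, -0.0, -0.001, -0.001, 0.0, -0.0] rows 1
face in lens frame mm [-9.96705023e+01 -5.32432286e-02  1.26851187e-01] angle 0.0001068408675522533
the job is handed in; nothing more can be done
```

The brass-geared shaft is out of the cradle and held still in the air in front of the inspection camera. I handed the job in at 15.2 s of the 35 s allowed.

**Final pose:** by the arm's reading and my fit of the lens, the gear face is 99.7 mm in front of the lens. It is less than 0.2 mm off centre and square to within about 0.0001 rad. The real accuracy is limited by the lens measurement:
- **Lens fit:** three wrist views agreed to about 0.5 mm in position and 0.01 rad in angle. The outer ring edge in one of them fitted less well, at 0.7 px against about 0.3 px elsewhere.
- **Calibration:** the cameras themselves are only good to about 2 mm.

**Gear check:** before a last 2 mm correction, the gear's outline matched the prediction to within about 0.4 px (1 mm) in the side view. In the scene view it was partly hidden by the gripper, so only the visible edges could be compared; they lined up. By eye the gear first looked about 2 px low in the side view, but the measurement did not bear that out.

**Grip:** the shaft had not slipped in the jaws by the final check. The finger opening reads 17.5 mm on the 20 mm shaft, steady since the grasp; I did not find out why.

**Rest of the scene:** in the final pictures the other two shafts were still in their supports. I saw no sign that the camera, its stand or the bench items had been touched, though I did not measure each one.

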